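# Offer the service hatch up to the valve amplifier's hinge and hold it for the pin

## Robot

A 7-joint arm with a two-finger parallel gripper is mounted at the origin on the work surface. World frame = base frame: x ahead of the robot, y to its left, z up, the work surface at z = 0. Lengths are in m, angles in degrees, forces in N, time in s.
With the tool pointing down it reaches from about 0.425 to 0.875 m from the base axis. Payload 4.7 kg.
Tool frame: the origin (TCP) lies between the finger pads; the fingertips stand env.tip_reach ahead of it and the grasp point (between the pads) lies 2 mm behind it (env.tip_reach is the distance from the TCP to the fingertips, in m); z points along the fingers, y is the line along which they close (so a half turn about z gives the same grasp; the last joint's range is limited). The gripper opens to 87 mm and grips with 3 to 60 N. Pads are 19 mm wide; open, the fingers measure 117 mm over their backs; the gripper's body (75 mm by 190 mm) begins 51 mm behind the grasp point.
Start: joints at [74.376, 18.392, -4.016, 83.108, 1.295, 78.541, -3.26], TCP at [0.184, -0.623, 0.24] pointing down, gripper open.
Joint ranges: [-163.93, 163.93], [-17.29, 119.83], [-79.2, 71.16], [3.27, 140.29], [-89.18, 269.18], [5.43, 117.66], [-154.24, 154.24]. Speed limits (degrees/s): [147.25, 147.25, 180, 180, 180, 180, 180].

## Interface

Orientations are given as [roll, pitch, yaw] about the fixed x, y, z axes, in that order (R = Rz(yaw) Ry(pitch) Rx(roll)).
In Python, from cell import env gives the robot as it stands.
- The arm moves only by the tool steer_hand, called after "Emit:" by a JSON object that holds its "method" and its "body". Schema: {"type":"object","properties":{"ticks":{"type":"array","items":{"type":"number"},"minItems":5,"maxItems":40},"clamp_n":{"type":"number"},"only":{"type":"string"},"quiet":{"type":"boolean"},"lines":{"type":"string"}},"required":["ticks"],"additionalProperties":false}. ticks is one flat list of numbers that holds 1 to 8 rows one after another, with no inner brackets; each row has 5 numbers: dx, dy, dz in units of 50 mm, then a turn about the tool's z in units of 5 degrees, then the finger opening in m; each row is the pose to reach, as a shift and turn from the pose commanded when the call began, along the tool's axes at that moment; what a row does not reach only later rows make up. A row lasts 1/12 s, in which the tool goes at most 0.0417 m and 7.16 degrees, less where a joint would pass 70% of its speed; a pose out of reach is approached as far as the arm can. The fingers move at their own pace and stop on an object; clamp_n is the grip in N (left out, the last holds). Time passes only in rows, so rows that do not move let the fingers close. The tool returns the time, the measured TCP pose, the force, the opening and the grip force at its end. only (a regular expression) keeps the lines of the reply that match it, lines (a string "A,B") keeps lines A to B, and quiet returns only ok. Input that does not fit is refused with a message, and nothing moves.
- env.get_obs(): the state, without advancing time (a new reading comes with each control period).
- env.read_camera(name): name is "scene" or "side" or "wrist"; returns a dict with "color" (480x640x3 uint8, blue, green, red), "fx", "fy", "cx", "cy" (pixels), "dist" ([k1, k2, p1, p2, k3] as OpenCV has them; the pictures are not rectified), "world_from_camera" (4x4, takes a point from camera to world coordinates). Camera axes: x right, y down, z forward; pixel columns grow to the right and rows downward; lengths in m; the calibration is good to about 2 mm. A picture is of the moment at which its call begins. There is no depth.
- env.sign_off(): hands the job in; it is judged then, once.
The state is a dict: "time_s": time; "qpos": joint angles; "joint_velocities": joint speeds; "effort": joint torques, N m; "tool_pos": TCP position; "tool_rot": TCP orientation; "force": force on the tool from outside, world axes, zero at the start; "wrist_torque": the same for the moment, N m; "grip_width": finger opening in m; "grasp_force": force on a finger pad.
Only numpy, scipy, OpenCV 4.12 (cv2) and the standard library are available. Lean on these libraries where they do the work, as an engineer would, in place of code of your own. Each camera call takes 0.05 s, during which the arm holds its last target. There are 200 camera calls.

## Task

Take the aluminium service hatch with the brass hinge leaf out of the blue board rack and offer it up, standing upright in its open position, to the matching hinge leaf on the deck of the black valve amplifier: its two knuckles down in the gaps between the three fixed ones, its leaf facing the valves and transformer, all five bores in one line so that I can slide the pin through. Bring it down gently, do not lean on the hinge, keep off the glass valves and leave everything else where it is. Finish while still holding the hatch upright and lined up in the gripper; do not let go of it.

Things in the scene. Friction and masses are not known exactly. Their poses are not given: they have to be found in the camera images.
- hatch: Loose service hatch, 0.28 kg: brushed-aluminium plate 10 mm thick (x), 120 wide (y), 80 high (z), dark vent slots. Origin: mid-thickness, mid-width, lower edge. On its +x face a brass hinge leaf (2 mm thick, 81 wide, 28 up from the lower edge). Starts upright in any of the rack's 3 slots, axes parallel to the rack's, lower edge 14 mm and top edge 94 mm above the bench.
- hatch_top (a point): Middle of the hatch's top edge, (0, 0, 80) mm in its frame: pinch it here from above, across the 10 mm (closing along the hatch's x).
- hatch_bore_left (a point): End of the bore of the hatch's +y brass knuckle: (12, +23.5, -4) mm in the hatch's frame, same axes. The hatch has two brass knuckles under its leaf, outside diameter 14 mm, bore 7, each 14 long, centred at hatch y = +16.5 and -16.5, common axis along y at x = 12, z = -4 mm; they reach 11 mm below the plate's lower edge.
- hatch_bore_right (a point): End of the bore of the hatch's -y brass knuckle: (12, -23.5, -4) mm in the hatch's frame, same axes.
- chassis: Black valve amplifier, fixed: 210 (x) by 280 mm (y), flat deck 60 mm above the bench. Origin: centre of its underside, on the bench; +x points away from the robot within 0.25 rad, -x is the front with the grey knob. The deck has an open well (x -90 to -8, y -61 to 61 mm, 44 deep). Capacitor cans 108 mm above the bench at (-55, +-112); transformer 126 mm high at x 41 to 99, y 57 to 135.
- chassis_bore_left (a point): On the bore axis of the fixed brass knuckles: (-5, +23.5, 67) mm in the chassis frame, same axes. In place, hatch_bore_left lies here and the hatch's axes are parallel to the chassis's. Fixed hinge: brass leaf flat on the deck behind the well, 3 knuckles (outside diameter 14 mm, bore 7, 15 long) centred at chassis y = -33, 0, 33, axis 7 mm above the deck.
- chassis_bore_right (a point): On the same axis at (-5, -23.5, 67) mm in the chassis frame; hatch_bore_right belongs here. The 2 gaps between the fixed knuckles are 18 mm wide: the hatch's enter from above with 2 mm to spare each side and touch the deck when the bores are level. The fixed leaf's edge in the gaps stops a seated knuckle pushed to +x about 1 mm too far; nothing stops it to -x.
- valves: Four glass valves on the amplifier, 27 mm in diameter, tops 135 mm above the bench, two at x = 40 and two at x = 85 mm, y = -115 and -70 mm in this frame (the same as the chassis's). Fragile.
- rack: Blue slotted board rack, fixed: 210 (x) by 135 (y) by 60 mm high. Origin: centre of its underside, on the bench; +x points away from the robot within 0.3 rad. Two slotted side walls, inner faces 108 mm apart, hold panels by their side edges in three slots 12.5 mm wide at x = -72, 0, +72 mm. A panel comes free when lifted straight up by 46 mm.
- blank_panel: Dark grey plain panel 10 x 120 x 80 mm, no knuckles, loose, in another slot; origin at mid-thickness of its lower edge. Leave alone.
- circuit_module: Green circuit board in a grey frame, 10 x 120 x 88 mm, loose, in the third slot; origin at mid-thickness of its lower edge. Leave alone.
- hinge_pin: Steel hinge pin, 5 mm thick, 90 mm long with an L-bent end, lying in the green parts tray (60 x 130 x 16 mm) at the left. Leave alone: I put it in myself.
- screwdriver: Screwdriver with a red handle, 190 mm, lying on the bench. Leave alone.
- multimeter: Yellow multimeter 165 x 82 x 36 mm, lying on the bench. Leave alone.
- solder_reel: Reel of solder, 60 mm across, 46 mm high. Leave alone.
- valve_carton: Cardboard valve carton 45 x 45 x 95 mm, standing. Leave alone.

How it is judged:
By the outcome, as a careful person would: the job done as asked, in the order asked, and still so for the second after the job is handed in, while the arm keeps its last pose, push and grip.
It also fails if it takes over 38 s, if anything falls off the work surface, if the arm or the gripper's body presses on something with over 40 N, if the wrist force passes 120 N, or if a joint passes its speed limit or range.

## Working session

There is one attempt and no reset: what is moved stays moved. The work goes in short steps, Python scripts to look and compute and a tool call to move; the robot and the scene stay as the last step left them, time stands still between calls to the robot, and variables do not carry over. Pictures are saved under pics/ and viewed, at most 10 in all, crops included, and the job is handed in when it is done.

```bash
ls; mkdir -p pics; python3 - <<'E'
from cell import env
import cv2
print(env.get_obs(), env.tip_reach)
for n in ["scene","side"]:
    c=env.read_camera(n); cv2.imwrite(f"pics/{n}0.png",c["color"])
    print(n,c["fx"],c["fy"],c["cx"],c["cy"],c["dist"],c["world_from_camera"])
E
```

```text
cell.py
pics
{'time_s': 0.0, 'qpos': array([74.37658415, 18.43855856, -4.01563297, 83.17399023,  1.2957771 ,
       78.53942199, -3.2618113 ]), 'joint_velocities': array([ 0.03873125, -0.09631085,  0.01158557, -0.09976709, -0.00088498,
        0.07675122,  0.02067837]), 'effort': array([-7.59193881e-04, -4.91289139e+01, -4.04056907e-01, -3.12527740e+01,
       -6.39858632e-02,  4.37482435e-02,  1.63453824e-04]), 'tool_pos': array([ 0.18366903, -0.62298308,  0.23847515]), 'tool_rot': array([-1.79893313e+02,  6.37639481e-03,  1.64315913e+01]), 'force': array([-0.14665988,  0.44958669, -0.32193152]), 'wrist_torque': array([-0.01283831, -0.0227828 ,  0.02354885]), 'grasp_force': 0.0, 'grip_width': 0.08712503913854874} 0.017
scene 587.3235950915428 587.3235950915428 320.16585237183506 245.3571317575784 [-0.1171332  0.         0.         0.         0.       ] [[-0.73799498  0.54254463 -0.40125895  1.19281132]
 [ 0.67476627  0.58684406 -0.44755395  0.76260591]
 [-0.00734156 -0.60104857 -0.79917878  1.46690578]
 [ 0.          0.          0.          1.        ]]
side 520.2446834479338 520.2446834479338 318.1800643552599 244.0112208987864 [-0.06337487  0.          0.          0.          0.        ] [[ 0.96944893 -0.129368    0.20840514  0.19348278]
 [-0.24496166 -0.55476013  0.79513206 -1.19917276]
 [ 0.01275022 -0.82189119 -0.56950181  0.96953152]
 [ 0.          0.          0.          1.        ]]
```

View pics/scene0.png

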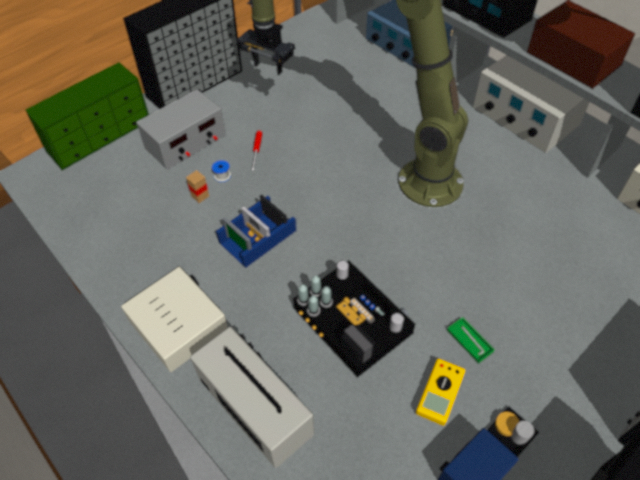

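View pics/side0.png

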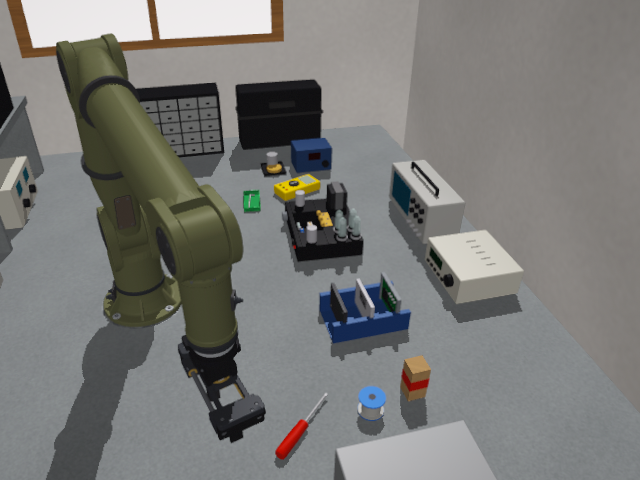

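```bash
python3 - <<'E'
import cv2,numpy as np
a=cv2.imread("pics/scene0.png"); b=cv2.imread("pics/side0.png")
s=lambda i,x,y,w,h:cv2.resize(i[y:y+h,x:x+w],(w*4,h*4),interpolation=cv2.INTER_CUBIC)
A=s(a,206,185,100,75); C=s(a,285,250,140,130)
B=s(b,312,265,100,75)
o=np.zeros((600,800,3),np.uint8); o[:300,:400]=A; o[:300,400:]=B
cv2.imwrite("pics/c1.png",o)
cv2.imwrite("pics/c2.png",C)
E
```

```text
(no output)
```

View pics/c1.png

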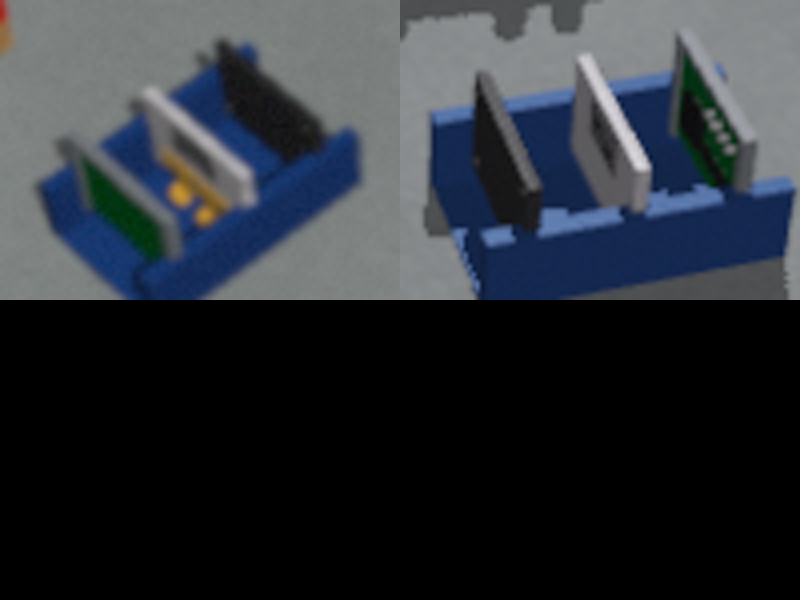

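View pics/c2.png

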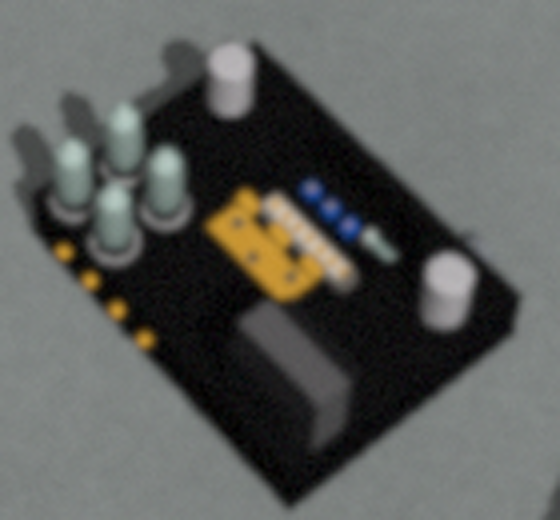

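```bash
cat > h.py <<'E'
import cv2,numpy as np
from cell import env
def ray(c,px):
    K=np.array([[c["fx"],0,c["cx"]],[0,c["fy"],c["cy"]],[0,0,1]])
    u=cv2.undistortPoints(np.array(px,float).reshape(-1,1,2),K,np.array(c["dist"],float)).reshape(-1,2)
    T=np.array(c["world_from_camera"])
    return T[:3,3],np.c_[u,np.ones(len(u))]@T[:3,:3].T
def onz(c,px,z):
    o,d=ray(c,px); z=np.broadcast_to(z,len(d)); return o+d*((z-o[2])/d[:,2])[:,None]
def proj(c,P):
    K=np.array([[c["fx"],0,c["cx"]],[0,c["fy"],c["cy"]],[0,0,1]])
    T=np.linalg.inv(np.array(c["world_from_camera"]))
    return cv2.projectPoints(np.array(P,float).reshape(-1,1,3),cv2.Rodrigues(T[:3,:3])[0],T[:3,3],K,np.array(c["dist"],float))[0].reshape(-1,2)
def body(P,x,y,yaw):
    c,s=np.cos(yaw),np.sin(yaw); P=np.array(P,float)
    return P@np.array([[c,-s,0],[s,c,0],[0,0,1]]).T+[x,y,0]
E
python3 - <<'E'
from h import *
np.set_printoptions(precision=4,suppress=True)
S=env.read_camera("scene");D=env.read_camera("side")
f=lambda p,o:np.array(p)/4+o
print(onz(S,f([[150,92],[250,182],[200,137]],[206,185]),.094))
print(onz(D,f([[183,58],[240,168],[212,113]],[312,265]),.094))
print("can tops",onz(S,f([[231,58],[449,265]],[285,250]),.108))
print("valves",onz(S,f([[125,110],[168,155],[72,145],[116,190]],[285,250]),.135))
W=env.read_camera("wrist"); print(W["fx"],W["cx"],W["cy"],W["dist"],W["world_from_camera"])
E
```

```text
[[ 0.5798 -0.2731  0.094 ]
 [ 0.5793 -0.152   0.094 ]
 [ 0.5796 -0.2116  0.094 ]]
[[ 0.5766 -0.1639  0.094 ]
 [ 0.5778 -0.2783  0.094 ]
 [ 0.5776 -0.223   0.094 ]]
can tops [[0.5093 0.0949 0.108 ]
 [0.5192 0.315  0.108 ]]
valves [[0.6059 0.0904 0.135 ]
 [0.6091 0.137  0.135 ]
 [0.6513 0.0872 0.135 ]
 [0.6534 0.1338 0.135 ]]
342.4536393922718 320.1960471154571 243.2355303961611 [-0.0049  0.      0.      0.      0.    ] [[ 0.2829 -0.9252 -0.253   0.2527]
 [-0.9592 -0.2733 -0.0731 -0.6017]
 [-0.0015  0.2633 -0.9647  0.384 ]
 [ 0.      0.      0.      1.    ]]
```
Great. Hatch ~ (0.579,-0.215), yaw ~0. Chassis: cans at (-55,±112): mid (0.5143,0.205) direction: (0.0099,0.22) -> yaw = -2.6deg. Origin: (0.5143+0.055, 0.205-0.0025...) ≈ (0.569,0.2025).

The rows are not in the units I measure in: shifts go in units of 50 mm and turns go in units of 5 degrees. I convert before sending: 0.247 m is 4.94, -0.14 m is -2.8, -8 degrees is -1.6.

Emit:
{"method": "steer_hand", "body": {"ticks": [0.4, -0.22, 0, -0.6, 0.087, 1.2, -0.68, 0, -1.6, 0.087, 1.9, -1.08, 0, -2.8, 0.087, 2.6, -1.48, 0, -4, 0.087, 3.3, -1.86, 0, -5.2, 0.087, 4, -2.26, 0, -6.2, 0.087, 4.6, -2.6, 0, -7, 0.087, 4.94, -2.8, 0, -7.4, 0.087]}}

```text
time_s: 0.92
tool_pos: [0.3848, -0.4151, 0.2398]
tool_rot: [180.0, -0.1, 53.9]
force: [0.8, 0.5, 0.7]
grip_width: 0.0868
grasp_force: 0.0
```

```bash
python3 -c "
from cell import env;o=env.get_obs();print(o['tool_rot'],o['qpos'])"
```

```text
[ 1.79959134e+02 -1.00508359e-01  5.39295351e+01] [ 60.7062691    9.05681043 -17.98594624  94.85348044   2.75750361
  76.51194178   6.21758933]
```

Scaled: 0.276 m is 5.52, 0.0366 m is 0.732, -36.5 degrees is -7.3.

Emit:
{"method": "steer_hand", "body": {"ticks": [0.4, 0.06, 0, -0.6, 0.087, 1.1, 0.16, 0, -1.6, 0.087, 1.9, 0.26, 0, -2.8, 0.087, 2.7, 0.36, 0, -4, 0.087, 3.5, 0.46, 0, -5.2, 0.087, 4.2, 0.56, 0, -6.2, 0.087, 4.9, 0.66, 0, -7, 0.087, 5.52, 0.732, 0, -7.3, 0.087]}}

```text
time_s: 1.58
tool_pos: [0.5761, -0.2192, 0.2393]
tool_rot: [180.0, 0.0, 90.1]
force: [0.2, -0.5, 0.3]
grip_width: 0.0872
grasp_force: 0.0
```

Emit:
{"method": "steer_hand", "body": {"ticks": [0, 0, 0, 0, 0.087, 0, 0, 0, 0, 0.087]}}

```text
time_s: 1.75
tool_pos: [0.5758, -0.2185, 0.239]
tool_rot: [-180.0, -0.0, 90.1]
force: [-0.5, -2.2, -0.1]
grip_width: 0.0871
grasp_force: 0.0
```

```bash
python3 - <<'E'
from h import *
W=env.read_camera("wrist");cv2.imwrite("pics/w1.png",W["color"]); cv2.imwrite("pics/w1z.png",cv2.resize(W["color"],(800,600),interpolation=cv2.INTER_CUBIC))
o=env.get_obs();print(o['qpos'],o['tool_pos'],o['tool_rot']); print(W["world_from_camera"])
print(proj(W,body([[0,60,.094],[0,-60,.094]]*np.array([1,.001,1]),.579,-.215,0)))
E
```

```text
[ 43.58642652  16.73348926 -30.72551372  87.47792979   8.69859937
  78.22163111  12.03507003] [ 0.5747127  -0.22062872  0.23899533] [-1.79931897e+02  3.96977395e-02  8.98940412e+01]
[[ 9.99998058e-01  1.76897314e-03 -8.69088118e-04  5.75940481e-01]
 [ 1.47971039e-03 -9.65113299e-01 -2.61828438e-01 -1.45577665e-01]
 [-1.30193597e-03  2.61826643e-01 -9.65114042e-01  3.84216151e-01]
 [ 0.00000000e+00  0.00000000e+00  0.00000000e+00  1.00000000e+00]]
[[324.34402573 162.19156267]
 [323.7358755  296.59314484]]
```

View pics/w1z.png

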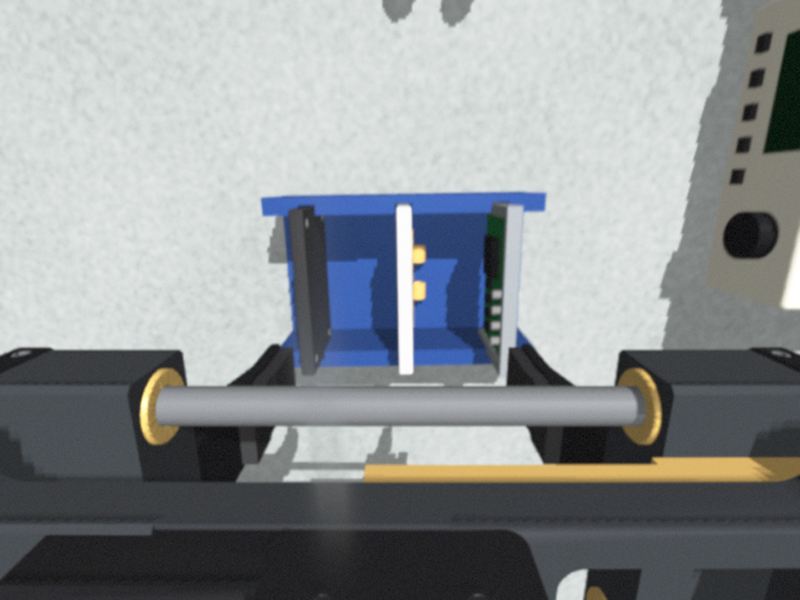

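```bash
python3 - <<'E'
from h import *
np.set_printoptions(precision=4,suppress=True)
W=env.read_camera("wrist")
g=W["color"].astype(int)
for r in range(166,298,12):
    row=g[r].min(1); i=[j for j in range(305,345) if row[j]>150]; 
    P=onz(W,[[i[0]-.5,r],[i[-1]+.5,r]],.094) if i else None; print(r,i[:1],i[-1:],P[:,0] if i else '',P[0,1] if i else '')
for c in range(320,328): 
    col=g[155:310,c].min(1); i=155+np.where(col>150)[0]
    print(c,i.min() if len(i) else '',i.max() if len(i) else '')
print(onz(W,[[323.5,163.5],[324.5,299]],.094))
E
```

```text
166 [318] [330] [0.5723 0.5831] -0.1603697991010123
178 [319] [330] [0.5731 0.5832] -0.17015745345773625
190 [319] [331] [0.5731 0.5841] -0.18012113329011759
202 [319] [331] [0.5731 0.5841] -0.19026754895152248
214 [319] [331] [0.573  0.5842] -0.2006021527471138
226 [320] [331] [0.5739 0.5843] -0.21113183104612204
238 [320] [331] [0.5738 0.5843] -0.2218599951537437
250 [320] [331] [0.5738 0.5844] -0.23279405367003758
262 [320] [331] [0.5738 0.5845] -0.24394039918799704
274 [321] [331] [0.5747 0.5846] -0.2553066747000726
286 [321] [332] [0.5746 0.5856] -0.2668977876872993
320 161 308
321 161 308
322 161 308
323 161 308
324 161 308
325 161 308
326 161 308
327 161 308
[[ 0.5773 -0.1584  0.094 ]
 [ 0.5783 -0.2797  0.094 ]]
```

Scaled: 0.135 m is 2.7, 0.16 m is 3.2, -1.2 degrees is -0.24.

Emit:
{"method": "steer_hand", "body": {"ticks": [0, 0.04, 0.3, -0.24, 0.05, 0, 0.08, 1, -0.24, 0.05, 0, 0.08, 1.7, -0.24, 0.05, 0, 0.08, 2.3, -0.24, 0.05, 0, 0.08, 2.7, -0.24, 0.04, 0, 0.08, 3, -0.24, 0.04, 0, 0.08, 3.2, -0.24, 0.04, 0, 0.08, 3.2, -0.24, 0.04], "clamp_n": 10}}

```text
time_s: 2.52
tool_pos: [0.5764, -0.2213, 0.0771]
tool_rot: [-179.8, -0.0, 91.0]
force: [0.2, -0.0, 0.3]
grip_width: 0.0436
grasp_force: 0.0
```

Emit:
{"method": "steer_hand", "body": {"ticks": [0, 0, 0, 0, 0.02, 0, 0, 0, 0, 0.012, 0, 0, 0, 0, 0.006, 0, 0, 0, 0, 0.004, 0, 0, 0, 0, 0.004], "clamp_n": 8}}

```text
time_s: 2.93
tool_pos: [0.5795, -0.2196, 0.0805]
tool_rot: [179.9, 0.0, 91.1]
force: [0.2, -0.4, 0.4]
grip_width: 0.0148
grasp_force: 0.0
```

Emit:
{"method": "steer_hand", "body": {"ticks": [0, 0, 0, 0, 0, 0, 0, 0, 0, 0, 0, 0, 0, 0, 0, 0, 0, 0, 0, 0], "clamp_n": 8}}

```text
time_s: 3.27
tool_pos: [0.5793, -0.2196, 0.0802]
tool_rot: [180.0, 0.0, 91.1]
force: [-1.7, -0.7, 5.1]
grip_width: 0.0097
grasp_force: 8.0
```

Emit:
{"method": "steer_hand", "body": {"ticks": [0, 0, 0, 0, 0, 0, 0, 0, 0, 0, 0, 0, 0, 0, 0], "clamp_n": 30}}

```text
time_s: 3.52
tool_pos: [0.5793, -0.2196, 0.0802]
tool_rot: [180.0, 0.0, 91.1]
force: [-1.9, 0.8, 6.1]
grip_width: 0.0101
grasp_force: 30.0
```

Scaled: -0.07 m is -1.4, -0.064 m is -1.28.

Emit:
{"method": "steer_hand", "body": {"ticks": [0, 0, -0.08, 0, 0, 0, 0, -0.24, 0, 0, 0, 0, -0.48, 0, 0, 0, 0, -0.76, 0, 0, 0, 0, -1.04, 0, 0, 0, 0, -1.28, 0, 0, 0, 0, -1.4, 0, 0, 0, 0, -1.4, 0, 0], "clamp_n": 40}}

```text
time_s: 4.18
tool_pos: [0.5802, -0.2198, 0.1522]
tool_rot: [179.8, 0.1, 91.1]
force: [0.5, -0.3, -1.9]
grip_width: 0.0097
grasp_force: 40.0
```

Emit:
{"method": "steer_hand", "body": {"ticks": [0, 0, -0.4, 0, 0, 0, 0, -1, 0, 0, 0, 0, -1.6, 0, 0, 0, 0, -1.9, 0, 0, 0, 0, -2, 0, 0, 0, 0, -2, 0, 0]}}

```text
time_s: 4.68
tool_pos: [0.5794, -0.2195, 0.2505]
tool_rot: [179.9, 0.1, 91.1]
force: [0.4, 0.0, -2.9]
grip_width: 0.0098
grasp_force: 40.0
```

Scaled: 0.23 m is 4.6, 0.2 m is 4, 3.7 degrees is 0.74.

Emit:
{"method": "steer_hand", "body": {"ticks": [0.16, 0, 0, 0, 0, 0.6, 0, 0, 0, 0, 1.2, 0, 0, 0.2, 0, 1.9, 0, 0, 0.4, 0, 2.6, 0, 0, 0.6, 0, 3.3, 0, 0, 0.7, 0, 4, 0, 0, 0.74, 0, 4.6, 0, 0, 0.74, 0]}}

```text
time_s: 5.35
tool_pos: [0.5725, 0.014, 0.2472]
tool_rot: [-179.8, -0.0, 87.5]
force: [-0.0, 0.7, -2.4]
grip_width: 0.0098
grasp_force: 40.0
```

Emit:
{"method": "steer_hand", "body": {"ticks": [0.6, 0, 0, 0, 0, 1.1, 0, 0, 0, 0, 1.44, 0, 0, 0, 0, 1.6, 0, 0, 0, 0, 1.6, 0, 0, 0, 0, 1.6, 0, 0, 0, 0, 1.6, 0, 0, 0, 0]}}

```text
time_s: 5.93
tool_pos: [0.5779, 0.0882, 0.2486]
tool_rot: [-179.9, 0.1, 87.3]
force: [0.1, 0.4, -2.7]
grip_width: 0.0098
grasp_force: 40.0
```

```bash
python3 - <<'E'
from h import *
W=env.read_camera("wrist");cv2.imwrite("pics/w2.png",W["color"]); cv2.imwrite("pics/w2z.png",cv2.resize(W["color"],(800,600),interpolation=cv2.INTER_CUBIC))
S=env.read_camera("scene");cv2.imwrite("pics/scene2.png",S["color"]);S=env.read_camera("side");cv2.imwrite("pics/side2.png",S["color"])
print(W["world_from_camera"])
E
```

```text
[[ 0.99887819 -0.04503647 -0.01463138  0.58166374]
 [-0.04730087 -0.96351748 -0.26343253  0.16130658]
 [-0.00223352  0.26382909 -0.96456686  0.39366347]
 [ 0.          0.          0.          1.        ]]
```

View pics/w2z.png

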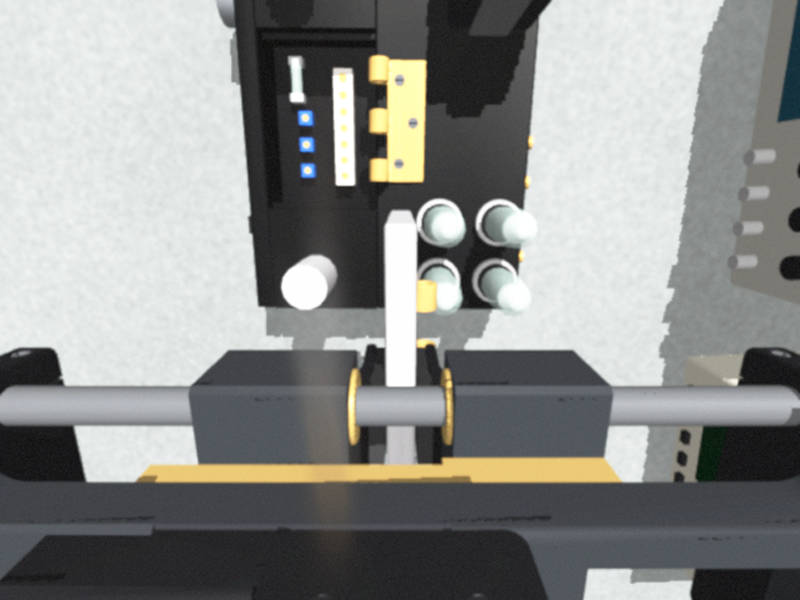

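```bash
python3 - <<'E'
import cv2,numpy as np
a=cv2.imread("pics/w2.png")
r=lambda x,y,w,h:cv2.resize(a[y:y+h,x:x+w],(w*5,h*5),interpolation=cv2.INTER_CUBIC)
cv2.imwrite("pics/c3.png",np.hstack([r(280,35,80,120),r(285,160,80,120)]))
E
```

```text
(no output)
```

View pics/c3.png

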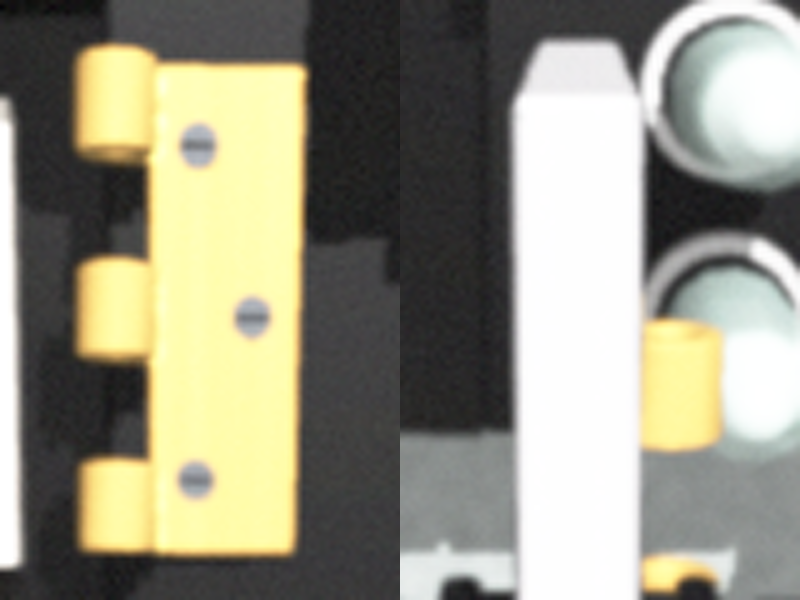

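```bash
cat > fit.py <<'E'
from h import *
from scipy.optimize import least_squares
from scipy.spatial.transform import Rotation as Ro
np.set_printoptions(precision=4,suppress=True)
def fit(W,P,px,x0,s):  # pose x,y,z,roll,pitch,yaw(deg) with prior sigmas s
    P=np.array(P)/1000; px=np.array(px,float)
    f=lambda v:np.r_[((proj(W,Ro.from_euler('xyz',v[3:],degrees=True).apply(P)+v[:3])-px)/.4).ravel(),(v-x0)/s]
    r=least_squares(f,x0,x_scale=np.array([.01]*3+[1]*3)); n=len(P)*2
    J=np.linalg.inv(r.jac.T@r.jac); print("px res",r.fun[:n].reshape(-1,2)*.4,"sig",np.sqrt(np.diag(J)))
    return r.x
def delta(h,c): # hatch pose, chassis pose -> shift of hatch in world to seat (both bores), yaw error
    R=Ro.from_euler('xyz',h[3:],degrees=True);C=Ro.from_euler('xyz',c[3:],degrees=True)
    for s in (23.5,-23.5,0): print(s,"bore shift world",C.apply(np.array([-5,s,67])/1000)+c[:3]-R.apply(np.array([12,s,-4])/1000)-h[:3])
E
python3 - <<'E'
from fit import *
W=env.read_camera("wrist")
q=lambda p:np.array(p)/5-.4
ch=q([[77,50],[77,150],[77,262],[77,353],[79,463],[79,550]])+[280,35]
c=fit(W,[[-12,40.5,67],[-12,25.5,67],[-12,7.5,67],[-12,-7.5,67],[-12,-25.5,67],[-12,-40.5,67]],ch,np.array([.569,.2025,0,0,0,-2.6]),np.array([.01,.01,.001,.05,.05,3]))
print("chassis",c)
ha=q([[514,97],[640,97],[543,40],[617,40],[720,330],[720,443]])-[80,0]+[285,160]
h=fit(W,[[-5,60,80],[5,60,80],[-5,60,0],[5,60,0],[19,23.5,-4],[19,9.5,-4]],ha,np.array([.578,.088,.183,0,0,-2.7]),np.array([.005,.005,.001,1,1,2]))
print("hatch",h); delta(h,c)
E
```

```text
px res [[-0.1102  0.6809]
 [-0.0179  0.0011]
 [ 0.0908  0.1365]
 [ 0.1796  0.195 ]
 [-0.1159 -0.4957]
 [-0.0305 -0.6207]] sig [0.0002 0.0002 0.0008 0.05   0.05   0.2941]
chassis [ 0.5734  0.2076  0.0015  0.0028  0.0009 -3.5105]
px res [[-0.6374 -0.2837]
 [ 0.6289  0.2094]
 [-0.937   0.1348]
 [ 0.8402  0.4443]
 [ 0.4901  0.5797]
 [-0.3752 -1.0776]] sig [0.0002 0.0002 0.0007 0.1195 0.1359 0.2856]
hatch [ 0.5773  0.0912  0.1831  0.0888 -0.1366 -3.7612]
23.5 bore shift world [-0.021   0.1174 -0.1106]
-23.5 bore shift world [-0.0208  0.1174 -0.1106]
0 bore shift world [-0.0209  0.1174 -0.1106]
```

```bash
python3 - <<'E'
from fit import *
W=env.read_camera("wrist")
q=lambda p:np.array(p)/5-.4
ch=q([[77,50],[77,150],[77,262],[77,353],[79,463],[79,550]])+[280,35]
c=fit(W,[[-12,40.5,67],[-12,25.5,67],[-12,7.5,67],[-12,-7.5,67],[-12,-25.5,67],[-12,-40.5,67]],ch,np.array([.569,.2025,0,0,0,-3.2]),np.array([.01,.01,.0005,.05,.05,.1]))
ha=q([[514,97],[640,97],[543,40],[617,40],[720,330],[720,443]])-[80,0]+[285,160]
h=fit(W,[[-5,60,80],[5,60,80],[-5,60,0],[5,60,0],[19,23.5,-4],[19,9.5,-4]],ha,np.array([.578,.088,.183,0,0,-2.7]),np.array([.005,.005,.0005,.1,.1,.1]))
print(c,h); delta(h,c)
h[5]=-3.2;t=np.radians(-3.2+90)
E
```

```text
px res [[-0.3126  0.8582]
 [-0.1411  0.105 ]
 [ 0.0598  0.1575]
 [ 0.2234  0.1512]
 [ 0.0152 -0.6127]
 [ 0.1714 -0.795 ]] sig [0.0002 0.0002 0.0005 0.05   0.05   0.0948]
px res [[-0.6732 -0.0651]
 [ 0.5424 -0.0075]
 [-1.3862  0.5292]
 [ 0.3691  0.5654]
 [ 0.9196  0.3015]
 [ 0.3929 -1.3581]] sig [0.0001 0.0001 0.0004 0.0753 0.0762 0.0931]
[ 0.5733  0.2082  0.0005  0.0032  0.0012 -3.23  ] [ 0.578   0.0914  0.1831 -0.0048  0.0326 -2.8215]
23.5 bore shift world [-0.0215  0.1177 -0.1116]
-23.5 bore shift world [-0.0218  0.1177 -0.1116]
0 bore shift world [-0.0216  0.1177 -0.1116]
```

Scaled: 0.1165 m is 2.33, -0.0267 m is -0.534, 0.5 degrees is 0.1.

Emit:
{"method": "steer_hand", "body": {"ticks": [0.2, -0.06, 0, 0.02, 0, 0.7, -0.16, 0, 0.06, 0, 1.3, -0.3, 0, 0.1, 0, 1.8, -0.42, 0, 0.1, 0, 2.2, -0.5, 0, 0.1, 0, 2.33, -0.534, 0, 0.1, 0, 2.33, -0.534, 0, 0.1, 0]}}

```text
time_s: 6.77
tool_pos: [0.5553, 0.2113, 0.2498]
tool_rot: [-180.0, -0.1, 87.2]
force: [0.4, -0.3, -2.8]
grip_width: 0.0097
grasp_force: 40.0
```

Emit:
{"method": "steer_hand", "body": {"ticks": [0, 0, 0.16, 0, 0, 0, 0, 0.5, 0, 0, 0, 0, 0.9, 0, 0, 0, 0, 1.3, 0, 0, 0, 0, 1.56, 0, 0, 0, 0, 1.7, 0, 0, 0, 0, 1.74, 0, 0, 0, 0, 1.74, 0, 0]}}

```text
time_s: 7.43
tool_pos: [0.5568, 0.2073, 0.1623]
tool_rot: [-180.0, 0.0, 86.9]
force: [1.0, 0.6, -2.8]
grip_width: 0.0099
grasp_force: 40.0
```

```bash
python3 - <<'E'
from h import *
W=env.read_camera("wrist");a=W["color"];cv2.imwrite("pics/w3.png",a)
S=env.read_camera("scene")["color"];D=env.read_camera("side")["color"]
cv2.imwrite("pics/scene3.png",S);cv2.imwrite("pics/side3.png",D)
r=lambda a,x,y,w,h,s:cv2.resize(a[y:y+h,x:x+w],(w*s,h*s),interpolation=cv2.INTER_CUBIC)
cv2.imwrite("pics/c4.png",np.hstack([r(a,280,120,100,150,4),np.vstack([r(S,320,275,80,60,5),r(D,285,185,80,60,5)])]))
E
```

```text
(no output)
```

View pics/c4.png

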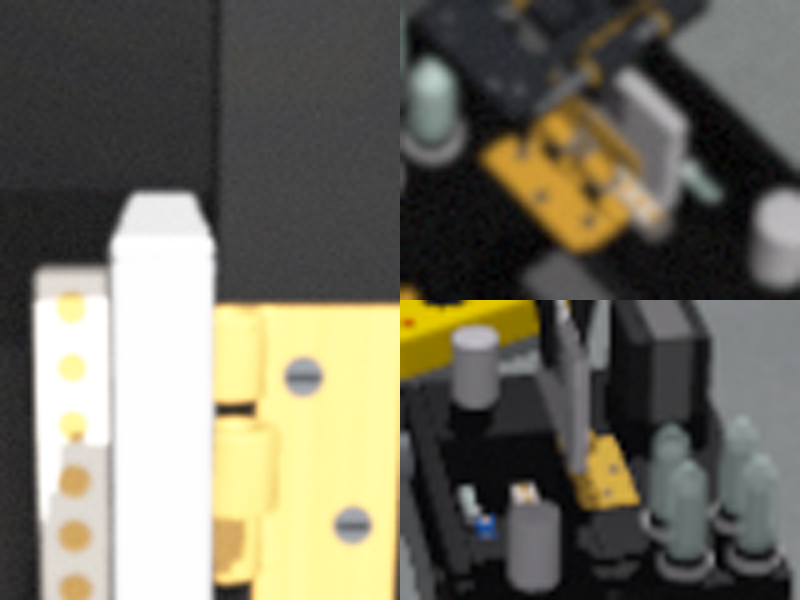

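```bash
cat > m3.py <<'E'
from fit import *
W=env.read_camera("wrist")
q=lambda p:np.array(p)/4-.375+[280,120]
c=fit(W,[[2,40.5,67],[2,25.5,67],[2,-7.5,67]],q([[263,314],[262,401],[259,578]]),np.array([.5733,.2082,0.0005,0,0,-3.23]),np.array([.01,.01,.0005,.01,.01,.1]))
h=fit(W,[[-5,60,80],[5,60,80],[-5,60,0],[5,60,0],[19,23.5,-4],[19,9.5,-4]],q([[111,240],[213,240],[123,193],[198,193],[278,424],[278,511]]),np.array([.557,.208,.0961,0,0,-3.2]),np.array([.01,.01,.0005,.1,.1,.1]))
print(c,h); delta(h,c)
S=env.read_camera("scene");D=env.read_camera("side")
E
python3 m3.py
```

```text
px res [[ 0.2008  0.7041]
 [-0.0038 -0.1314]
 [-0.2074 -0.6399]] sig [0.0002 0.0002 0.0005 0.01   0.01   0.0979]
px res [[-0.4108 -0.2356]
 [ 0.3201 -0.1884]
 [ 1.3242  0.4981]
 [-0.9422  0.5287]
 [ 0.1283  0.2384]
 [-0.3881 -0.6632]] sig [0.0001 0.0001 0.0004 0.0755 0.0763 0.0932]
[ 0.5732  0.2069  0.0008 -0.0001 -0.     -3.2152] [ 0.5572  0.2106  0.0965  0.0996  0.0146 -3.1868]
23.5 bore shift world [-0.001  -0.0028 -0.0248]
-23.5 bore shift world [-0.0011 -0.0028 -0.0247]
0 bore shift world [-0.0011 -0.0028 -0.0247]
```

Scaled: -0.0014 m is -0.028, -0.0004 m is -0.008.

Emit:
{"method": "steer_hand", "body": {"ticks": [-0.014, -0.004, 0.06, 0, 0, -0.028, -0.008, 0.12, 0, 0, -0.028, -0.008, 0.16, 0, 0, -0.028, -0.008, 0.16, 0, 0, -0.028, -0.008, 0.16, 0, 0, -0.028, -0.008, 0.16, 0, 0]}}

```text
time_s: 8.23
tool_pos: [0.5561, 0.2067, 0.1545]
tool_rot: [-180.0, 0.0, 86.9]
force: [0.5, -0.2, -3.3]
grip_width: 0.01
grasp_force: 40.0
```

```bash
python3 - <<'E'
from h import *
W=env.read_camera("wrist");a=W["color"];cv2.imwrite("pics/w4.png",a)
S=env.read_camera("scene")["color"];cv2.imwrite("pics/scene4.png",S)
r=lambda a,x,y,w,h,s:cv2.resize(a[y:y+h,x:x+w],(w*s,h*s),interpolation=cv2.INTER_CUBIC)
cv2.imwrite("pics/c5.png",np.hstack([r(a,303,165,60,100,6),r(S,335,285,44,60,10)]))
E
```

```text
(no output)
```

View pics/c5.png

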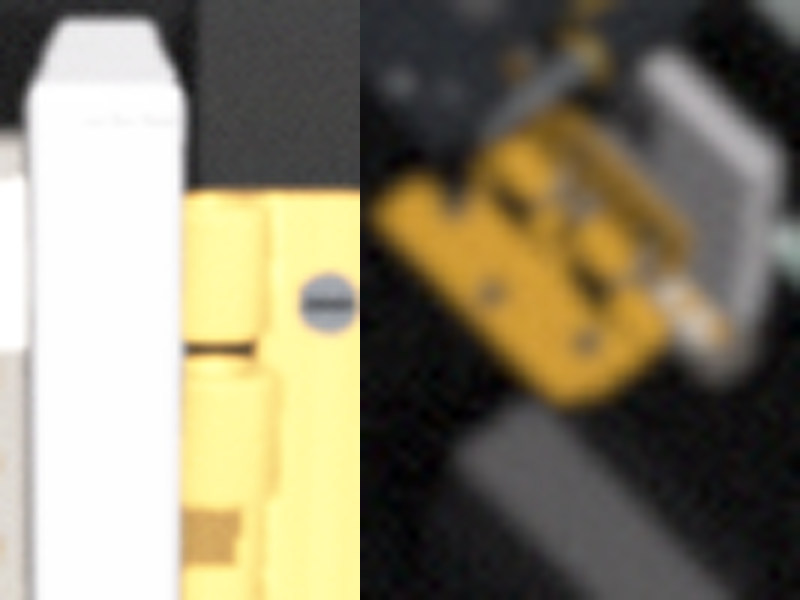

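```bash
python3 - <<'E'
import cv2,numpy as np
a=cv2.imread("pics/w4.png").astype(int)
for r in range(193,265): print(r,a[r,337:341].mean(0).round().astype(int),a[r,344:346].mean(0).round().astype(int),end=' | ' if r%2 else '\n')
for r in (205,215,222,232,240,246): print(r,a[r,331:356,0])
E
```

```text
193 [66 65 64] [68 68 66] | 194 [64 65 64] [66 66 66]
195 [69 72 76] [72 76 82] | 196 [ 86 121 144] [ 82 114 136]
197 [124 208 239] [110 179 222] | 198 [157 245 254] [132 224 250]
199 [162 248 255] [143 234 253] | 200 [166 251 255] [154 246 255]
201 [172 252 255] [159 248 255] | 202 [167 251 255] [160 248 255]
203 [162 250 255] [156 246 255] | 204 [164 250 255] [157 246 255]
205 [164 250 255] [156 246 255] | 206 [165 250 255] [156 246 254]
207 [165 250 255] [154 245 254] | 208 [164 250 255] [153 244 254]
209 [164 250 255] [154 245 254] | 210 [165 250 255] [152 244 254]
211 [164 250 255] [153 244 254] | 212 [164 250 255] [154 244 254]
213 [163 250 255] [151 242 254] | 214 [163 250 255] [150 242 254]
215 [163 250 255] [148 241 254] | 216 [162 250 255] [148 240 254]
217 [162 250 255] [147 240 254] | 218 [163 250 255] [146 238 254]
219 [161 249 255] [144 237 254] | 220 [157 247 255] [134 227 251]
221 [135 228 252] [112 192 232] | 222 [ 84 140 174] [ 81 136 170]
223 [ 66 108 133] [ 76 126 158] | 224 [114 198 236] [ 96 164 206]
225 [160 248 255] [119 204 240] | 226 [171 252 255] [126 216 2
[... 1199 characters left out ...]
4 249 255] [136 228 252] | 264 [163 250 255] [138 230 252]
205 [252 241 186 150 153 157 163 163 167 165 164 167 165 160 151 142 132 150
 176 170 164 165 165 164 163]
215 [252 238 182 154 153 159 161 164 164 164 165 164 159 151 145 132 131 146
 166 170 166 159 144 120 109]
222 [252 239 176 102  75  78  83  85  84  82  80  80  71  70  92 130 153 163
 165 164 165 167 164 162 163]
232 [251 232 167 140 147 151 158 158 159 161 162 162 163 161 158 150 140 136
 135 147 160 162 161 162 166]
240 [251 231 172 147 149 153 157 160 164 161 162 161 159 156 154 146 133 127
 135 158 164 162 158 163 166]
246 [250 228 168 148 153 154 158 158 163 161 159 156 158 152 148 138 132 130
 142 158 164 163 162 163 167]
```

```bash
python3 - <<'E'
from fit import *
W=env.read_camera("wrist");o=env.get_obs();print(o['tool_pos'],W["world_from_camera"][:3,3])
# tool z 0.1545 commanded -> hatch z0 .088
zt=.1552-.0662
for dz in (0,.001):
  F=onz(W,[[338,201.3],[338,221.5]],.074+dz); H=onz(W,[[338,229.2],[338,249.3]],zt+.003)
  FS=onz(W,[[347,205],[346.6,215]],.067+dz); HS=onz(W,[[348.6,232],[348.1,246]],zt-.004)
  print("fixed",F[:,1],"hatch",H[:,1],"fx",FS[:,0],"hx",HS[:,0])
  print("y shift",(F[:,1].mean()-.033)-(H[:,1].mean()-.0165),"; gap near", )
E
```

```text
[0.5562 0.2067 0.1546] [0.5601 0.2796 0.2998]
fixed [0.2464 0.2328] hatch [0.2316 0.2186] fx [0.5763 0.5758] hx [0.5755 0.5749]
y shift -0.0020575692019607905 ; gap near
fixed [0.2465 0.233 ] hatch [0.2316 0.2186] fx [0.5762 0.5757] hx [0.5755 0.5749]
y shift -0.0018803410790845798 ; gap near
```

The rows are not in the units I measure in: shifts go in units of 50 mm and turns go in units of 5 degrees. I convert before sending: -0.0018 m is -0.036, -0.0009 m is -0.018.

Emit:
{"method": "steer_hand", "body": {"ticks": [-0.018, 0, 0, 0, 0, -0.036, 0, 0, 0, 0, -0.036, 0, 0.02, 0, 0, -0.036, 0, 0.04, 0, 0, -0.036, 0, 0.06, 0, 0, -0.036, 0, 0.08, 0, 0, -0.036, 0, 0.1, 0, 0, -0.036, 0, 0.1, 0, 0]}}

```text
time_s: 9.05
tool_pos: [0.5558, 0.2048, 0.1492]
tool_rot: [-180.0, 0.0, 86.9]
force: [1.0, -0.0, -2.8]
grip_width: 0.0097
grasp_force: 40.0
```

Emit:
{"method": "steer_hand", "body": {"ticks": [0, 0, 0.01, 0, 0, 0, 0, 0.02, 0, 0, 0, 0, 0.03, 0, 0, 0, 0, 0.04, 0, 0, 0, 0, 0.05, 0, 0, 0, 0, 0.06, 0, 0, 0, 0, 0.06, 0, 0]}}

```text
time_s: 9.63
tool_pos: [0.5559, 0.2048, 0.1464]
tool_rot: [-180.0, 0.0, 86.9]
force: [0.3, -0.2, -2.5]
grip_width: 0.0101
grasp_force: 40.0
```

Scaled: 0.006 m is 0.12, 0.005 m is 0.1.

Emit:
{"method": "steer_hand", "body": {"ticks": [0, 0, 0.02, 0, 0, 0, 0, 0.04, 0, 0, 0, 0, 0.06, 0, 0, 0, 0, 0.08, 0, 0, 0, 0, 0.1, 0, 0, 0, 0, 0.12, 0, 0, 0, 0, 0.12, 0, 0, 0, 0, 0.12, 0, 0]}}

```text
time_s: 10.3
tool_pos: [0.5559, 0.2048, 0.1404]
tool_rot: [-180.0, 0.0, 86.9]
force: [-0.8, 0.5, -2.6]
grip_width: 0.0096
grasp_force: 40.0
```

Emit:
{"method": "steer_hand", "body": {"ticks": [0, 0, 0.01, 0, 0, 0, 0, 0.02, 0, 0, 0, 0, 0.03, 0, 0, 0, 0, 0.04, 0, 0, 0, 0, 0.04, 0, 0]}}

```text
time_s: 10.72
tool_pos: [0.5559, 0.2048, 0.1384]
tool_rot: [-180.0, 0.0, 86.9]
force: [0.2, -0.1, -2.5]
grip_width: 0.0096
grasp_force: 40.0
```

Emit:
{"method": "steer_hand", "body": {"ticks": [0, 0, 0.006, 0, 0, 0, 0, 0.012, 0, 0, 0, 0, 0.018, 0, 0, 0, 0, 0.018, 0, 0, 0, 0, 0.018, 0, 0]}}

```text
time_s: 11.13
tool_pos: [0.556, 0.2048, 0.1376]
tool_rot: [-180.0, 0.0, 86.9]
force: [-0.4, 1.2, -3.6]
grip_width: 0.0095
grasp_force: 40.0
```

Emit:
{"method": "steer_hand", "body": {"ticks": [0, 0, 0.004, 0, 0, 0, 0, 0.008, 0, 0, 0, 0, 0.008, 0, 0, 0, 0, 0.008, 0, 0]}}

```text
time_s: 11.47
tool_pos: [0.556, 0.2048, 0.1372]
tool_rot: [-180.0, 0.0, 86.9]
force: [0.1, 0.8, -2.3]
grip_width: 0.0098
grasp_force: 40.0
```

```bash
python3 - <<'E'
from h import *
W=env.read_camera("wrist");a=W["color"];cv2.imwrite("pics/w5.png",a)
S=env.read_camera("scene")["color"];D=env.read_camera("side")["color"]
r=lambda a,x,y,w,h,s:cv2.resize(a[y:y+h,x:x+w],(w*s,h*s),interpolation=cv2.INTER_CUBIC)
cv2.imwrite("pics/c6.png",np.hstack([r(a,303,155,60,100,6),np.vstack([r(S,335,285,55,36,8)[:,:440],r(D,305,190,55,39,8)])[:600]]))
a=a.astype(int)
for q in range(185,255): print(q,a[q,337:341].mean(0).round().astype(int),end=' | ' if q%4 else '\n')
for q in range(190,256,6): print(q,a[q,331:356,0])
E
```

```text
185 [65 65 66] | 186 [63 62 63] | 187 [64 64 65] | 188 [65 64 64]
189 [66 66 66] | 190 [64 65 66] | 191 [65 65 65] | 192 [66 64 65]
193 [65 62 64] | 194 [65 62 64] | 195 [66 64 65] | 196 [68 74 81]
197 [ 88 132 159] | 198 [132 222 248] | 199 [164 250 255] | 200 [161 249 255]
201 [164 250 255] | 202 [166 250 255] | 203 [159 248 255] | 204 [156 246 255]
205 [156 246 255] | 206 [158 247 255] | 207 [157 247 255] | 208 [157 246 255]
209 [158 247 255] | 210 [157 247 255] | 211 [158 247 255] | 212 [158 248 255]
213 [158 248 255] | 214 [157 247 255] | 215 [156 247 255] | 216 [158 247 255]
217 [157 247 255] | 218 [157 247 255] | 219 [156 247 255] | 220 [156 246 255]
221 [158 247 255] | 222 [155 246 255] | 223 [146 240 254] | 224 [126 217 246]
225 [ 99 172 216] | 226 [ 99 171 215] | 227 [117 203 240] | 228 [148 240 254]
[... 985 characters left out ...]
 160 160 163 157 151 145 133
 124 140 163 162 157 153 155]
220 [250 235 178 143 144 149 151 156 159 159 159 155 156 156 152 145 137 129
 124 140 162 165 160 162 164]
226 [250 234 165 103  95  91  96  97 100 102  97  93  91  94 102 115 127 135
 144 156 160 161 163 157 158]
232 [250 229 162 138 144 151 152 156 158 160 161 156 160 155 152 147 139 131
 131 144 158 161 159 159 160]
238 [248 228 169 143 145 149 157 158 158 157 159 157 155 153 150 142 132 128
 134 154 159 161 161 159 160]
244 [248 226 167 145 147 152 151 157 159 157 155 156 156 151 145 137 127 123
 134 155 160 163 161 162 156]
250 [247 218 136 101  99 101 103 109 106 106 103 100  97  99 107 119 130 143
 161 169 164 162 158 157 157]
```

View pics/c6.png

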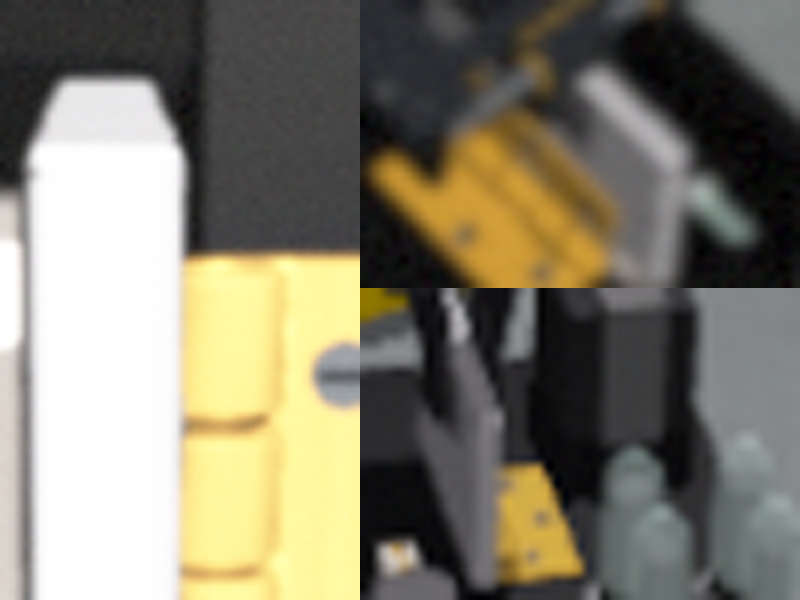

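```bash
python3 - <<'E'
from fit import *
W=env.read_camera("wrist")
a=W["color"].astype(float)
def edge(r): # dark centroid and bright transition, 3-row mean
    p=a[r-1:r+2,342:354,0].mean(0); k=p[4:9].argmin()+4; w=np.clip(150-p[k-2:k+3],0,None); c=(w*np.arange(k-2,k+3)).sum()/w.sum()
    t=np.interp(150,[p[k],p[k+1],p[k+2]],[k,k+1,k+2]); return 342+c,342+t
for r in [205,209,213,217,221,231,235,239,243,247,256,260,264,268]:
    c,t=edge(r); P=onz(W,[[c,r],[t,r]],.067); x=P[:,0]-.0567*(P[:,1]-.2066); print(r,round(c,2),round(t,2),x, P[0,1])
P=onz(W,[[338,v] for v in (202,224.2,227.5,249.2,251.6)],.074)[:,1]; print(P, P-.2066)
E
```

```text
205 349.17 351.0 [0.5742 0.5754] 0.2432854417688023
209 348.88 350.77 [0.5741 0.5753] 0.24074303505249967
213 348.78 350.75 [0.5741 0.5754] 0.2381786474104879
217 348.25 349.88 [0.5738 0.5749] 0.23561299347041925
221 348.38 350.53 [0.574  0.5754] 0.23300848274576047
231 348.33 350.49 [0.5741 0.5755] 0.22643942032135156
235 347.8 349.83 [0.5738 0.5751] 0.22380043152884865
239 347.78 349.78 [0.5739 0.5752] 0.22112718375678903
243 347.65 349.78 [0.5739 0.5753] 0.2184404692276773
247 346.8 349.0 [0.5734 0.5748] 0.2157618103771151
256 347.86 349.77 [0.5742 0.5755] 0.20956778596381756
260 347.88 349.89 [0.5743 0.5756] 0.2068020589593348
264 347.67 349.77 [0.5742 0.5756] 0.2040265262518814
268 347.5 349.73 [0.5742 0.5757] 0.20123119671026257
[0.2466 0.2328 0.2307 0.2166 0.215 ] [0.04   0.0262 0.0241 0.01   0.0084]
```

Scaled: 0.0002 m is 0.004, 0.0001 m is 0.002.

Emit:
{"method": "steer_hand", "body": {"ticks": [0.004, 0.004, 0, 0, 0, 0.004, 0.004, 0.002, 0, 0, 0.004, 0.004, 0.004, 0, 0, 0.004, 0.004, 0.004, 0, 0, 0.004, 0.004, 0.004, 0, 0]}}

```text
time_s: 12.08
tool_pos: [0.5562, 0.205, 0.137]
tool_rot: [-180.0, 0.0, 86.9]
force: [0.1, -0.9, -2.9]
grip_width: 0.0094
grasp_force: 40.0
```

Emit:
{"method": "steer_hand", "body": {"ticks": [0, 0, 0.002, 0, 0, 0, 0, 0.004, 0, 0, 0, 0, 0.004, 0, 0, 0, 0, 0.004, 0, 0]}}

```text
time_s: 12.42
tool_pos: [0.5562, 0.205, 0.137]
tool_rot: [180.0, 0.0, 86.9]
force: [-0.6, -0.6, -1.0]
grip_width: 0.0095
grasp_force: 40.0
```

```bash
python3 - <<'E'
from cell import env
o=env.get_obs();print(o['force'],o['tool_pos'])
env.read_camera("wrist");o=env.get_obs();print(o['force'],o['tool_pos'])
E
```

```text
[-0.62910307 -0.5671549  -0.99680684] [0.55623784 0.20502291 0.13698364]
[-0.22491396 -0.67259978 -0.94446934] [0.55622602 0.20503565 0.13696577]
```

```bash
python3 -c "
from cell import env;print(env.sign_off())"
```

```text
the job is handed in; nothing more can be done
None
```

The hatch is held upright in the gripper, its knuckles down in the two gaps and just touching the deck with under 2 N; by the wrist camera the bores are in line to about 0.2 mm along x and y. I handed it in at 12.4 s, so you can slide the pin through; sign-off returned no verdict.

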